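Reset the bench power box under its push-latch cover

ROBOT

A 6-joint arm with a two-finger parallel gripper is mounted at the origin on the work surface. World frame = base frame: x ahead of the robot, y to its left, z up, the work surface at z = 0. Lengths are in m, angles in degrees, forces in N, time in s.
With the tool pointing down it reaches from about 0.375 to 0.9 m from the base axis. Payload 3.1 kg.
Tool frame: the origin (TCP) lies between the finger pads; the fingertips stand 22 mm ahead of it and the grasp point (between the pads) lies 3 mm ahead of it (bot.tip_extent is the distance from the TCP to the fingertips, in m); y points along the fingers, z is the direction in which the jaws open and shut, and the axes are right-handed (so a half turn about y gives the same grasp; the last joint's range is limited). The gripper opens to 87 mm and grips with 3 to 60 N. Pads are 19 mm wide; open, the fingers measure 117 mm over their backs; the gripper's body (75 mm by 190 mm) begins 51 mm behind the grasp point.
Start: joints at [-86.431, 30.224, 82.088, -0, 67.689, -10.227], TCP at [0.149, -0.607, 0.245] pointing down, gripper open.
Joint ranges: [-176.69, 176.69], [-43.24, 126.21], [12.49, 139.97], [-82, 262], [0, 151.66], [-163.58, 163.58]. Speed limits (degrees/s): [159.86, 159.86, 180, 180, 180, 180].

INTERFACE

Orientations are given as a 3x3 rotation matrix whose columns are the frame's x, y, z axes.
In Python, from rig import bot, eyes, models gives the robot as it stands. The module is installed in compiled form; this text tells all that it offers.
- The arm moves only by the tool arm_command, never from a script. Its arguments are lists of equal length, an entry for each row: "translation": the shift along the tool's x, y, z each as a share of 0.08 m, from -1 to 1, a list of three; "rotation": the turn, a rotation vector about the tool's x, y, z each as a share of 60 degrees, from -1 to 1, a list of three; "grip": the closure, from -1 (fully open) to 1 (shut), so that 0 is half open. In form: {"translation": [[x, y, z], ...], "rotation": [[rx, ry, rz], ...], "grip": [grip, ...]}. A call has 1 to 5 rows; each row is the pose to reach, as a shift and turn from the pose commanded when the call began, along the tool's axes at that moment; what a row does not reach only later rows make up. A row lasts 1/10 s, in which the tool goes at most 50 mm and 8.59 degrees, less where a joint would pass 70% of its speed; a pose out of reach is approached as far as the arm can. A call with a number of a shift or a turn outside -1 to 1 is refused whole. A call with a gripper value outside its range is refused whole. The fingers move at their own pace and stop on an object; the grip force is fixed at half the most. Time passes only in rows, so rows that repeat a pose let the fingers close. It gives the time, the measured TCP pose, the force and the opening at its end, in the units of the state.
- bot.read_state(): the state, without advancing time (a new reading comes with each control period).
- eyes.capture(name): name is "side" or "top" or "wrist"; returns a dict with "image" (384x512x3 uint8, blue, green, red), "mtx" (3x3 intrinsics, pixels), "rvec" (rotation vector, rad) and "tvec" (3), from world to camera coordinates, as OpenCV has them; the wrist camera has in their place "hand_eye" (4x4, takes a point from camera to tool coordinates, whose origin is the TCP and whose axes are the tool frame's). Camera axes: x right, y down, z forward; pixel columns grow to the right and rows downward; lengths in m; the calibration is good to about 2 mm. A picture is of the moment at which its call begins: read the wrist's pose just before it. There is no depth.
- bot.hand_in(): hands the job in, once; it reports no verdict.
Trained networks look in the newest picture that a camera, given by its name, has taken for a name from the list of things; names that differ only in an ending like _2 or _b are one class to them, and where a whole thing is asked for, a point or a joint stands for the part that bears it (a point fixed in the world has none). Each returns a list of dicts, best first, with "conf" (0 to 1); they miss things now and then, are a little off and sometimes report something else, mostly with a low value. They report only what shows in the picture. A call takes as long as a camera call. They do not tell look-alikes from the thing itself.
- models.recognise(camera, thing): "extent" ([left, top, right, bottom] as shares, 0 to 1, of the picture: columns of its width, rows of its height, round what is visible of it).
- models.spot_point(camera, thing): "point" ([column, row] as shares, 0 to 1, of the picture: columns of its width, rows of its height: a listed point, or the origin of a listed thing).
The state is a dict: "time_s": time; "joint_positions": joint angles; "qvel": joint speeds; "tau": joint torques, N m; "position": TCP position; "tcp_rot": TCP orientation; "force": force on the tool from outside, world axes, zero at the start; "moment": the same for the moment, N m; "opening": opening from 0.0 (shut) to 1.0 (fully open).
Only numpy, scipy, OpenCV 4.12 (cv2) and the standard library are available. Lean on these libraries where they do the work, as an engineer would, in place of code of your own. Each camera call takes 0.05 s, during which the arm holds its last target. There are 200 camera calls.

TASK

The power box on the lab bench has tripped. Press its white cover down at the orange dot so that it pops open, press the green reset button inside all the way down, then push the cover shut and press it until it latches again, and leave it closed. Do not press the yellow test button and leave the other things on the bench where they stand; nothing needs to be gripped or lifted.

Things in the scene. Friction and masses are not known exactly. Their poses are not given: they have to be found in the camera images.
- powerbox: Grey box fixed to the bench, 160 (x) x 170 (y) mm, closed height 60 mm; side walls 48 mm high. Origin: centre of its underside; its x axis points from the front (opening edge, robot side) to the hinge at the back, z up.
- cover_hinge (a point): Middle of the cover's hinge axis, fixed on the box: 72 mm behind the box centre, 57 mm above the bench. The hinge runs along the box's y axis.
- cover (a joint): Angle of the cover: 0 = shut and latched, grows as it opens, 1.35 = fully open, nearly upright. Push-push latch: pressing the dot down 6 mm to a hard stop (-0.049; 4 to 5 N, more at the stop), then letting go, frees it; a damped spring swings it open in about 1.5 s. To shut: push it down against the spring (3 to 7 N at the dot) to the same stop, let go: it stays at 0. Each press to the stop toggles.
- cover_press (a point): Centre of the orange dot (24 mm across) on the white cover's outer face, 125 mm from the hinge axis; moves with the cover. z axis: outer normal, x: to the hinge. The cover is a plate 146 mm front to back, 164 mm wide, 5 mm thick; outer face 3 mm above the hinge axis, free front edge 150 mm from the hinge.
- reset (a joint): Travel of the green reset button: 0 = up, 0.005 m = all the way down (5 N); it springs back.
- reset_top (a point): Centre of the top of the green round button (20 mm across), 47 mm above the bench, inside the box under the cover, 88 mm in front of the hinge and 32 mm to the box's +y side; pressed straight down.
- test (a joint): Travel of the yellow test button: 0 = up, 0.005 m = down; not to be pressed.
- test_top (a point): Centre of the top of the yellow test button, same size and height, 64 mm from the green one on the box's -y side.
- drink_mid (a point): Middle (85 mm up) of a loose red drink bottle with an orange cap, 64 mm across, 170 mm high; stands beside the box.
- reagent_mid (a point): Middle (50 mm up) of a loose amber reagent jar with a blue lid, 56 mm across, 100 mm high; stands beside the box.
- slidebox_mid (a point): Middle (16 mm up) of a loose wooden slide box, 85 x 35 x 32 mm, lying in front of the box.
Mind the look-alikes: they are no part of the job. Several things look just like the powerbox: the one meant starts farthest to the robot's left.

How it is judged:
By the outcome, as a careful person would: the job done as asked, in the order asked, and still so for the second after the job is handed in, with the robot touching nothing.
It also fails if it takes over 54 s, if anything falls off the work surface, if the arm or the gripper's body presses on something with over 40 N, if the wrist force passes 120 N, or if a joint passes its speed limit or range.

## Working session

There is one attempt and no reset: what is moved stays moved. The work goes in short steps, Python scripts to look and compute and a tool call to move; the robot and the scene stay as the last step left them, time stands still between calls to the robot, and variables do not carry over. Pictures are saved under pics/ and viewed, about 8 in all and at most 12, crops included, and the job is handed in when it is done.

Besides the shell and the picture viewer there is one more tool, called by a JSON object that holds its "fn" and its "kwargs". arm_command: Moves the arm, as the interface text tells. Shift numbers are shares of 0.08 m and turn numbers shares of 60 degrees, none past 1 either way. Its arguments: {"type":"object","properties":{"translation":{"type":"array"},"rotation":{"type":"array"},"grip":{"type":"array"}},"required":["translation","rotation","grip"]}

```bash
mkdir -p pics; python3 - <<'E'
from rig import bot,eyes,models
import cv2,numpy as np
s=bot.read_state();print(s['time_s'],s['position'],s['tcp_rot'],s['force'],s['opening'])
ims=[]
for c in('side','top'):
    d=eyes.capture(c);ims.append(d['image'])
    np.savez(c+'.npz',**d)
    for t in('powerbox','cover_press','cover_hinge','drink_mid','reagent_mid','slidebox_mid'):
        print(c,t,[(np.round(np.array(r['point'])*[512,384],1).tolist(),round(r['conf'],2)) for r in models.spot_point(c,t)][:6])
cv2.imwrite('pics/a.png',ims[0]);cv2.imwrite('pics/b.png',ims[1])
E
```

```text
0.0 [ 0.14901897 -0.60626101  0.24359913] [[-9.71160988e-01 -1.34828755e-04  2.38424656e-01]
 [-2.38424392e-01  2.14151847e-03 -9.71158701e-01]
 [-3.79650685e-04 -9.99997698e-01 -2.11190565e-03]] [-0.68850182  0.34294613 -0.22799066] 1.0056901274101944
side powerbox [([257.6, 196.9], 0.67), ([380.1, 202.1], 0.67)]
side cover_press [([270.0, 189.3], 0.57)]
side cover_hinge [([248.0, 173.2], 0.77)]
side drink_mid [([315.4, 159.6], 0.77)]
side reagent_mid [([180.8, 197.1], 0.87)]
side slidebox_mid [([309.6, 223.2], 0.63)]
top powerbox [([268.3, 160.9], 0.76), ([354.5, 234.9], 0.59)]
top cover_press [([263.0, 176.2], 0.79), ([352.6, 253.2], 0.61)]
top cover_hinge [([273.5, 137.1], 0.92), ([370.3, 213.2], 0.84)]
top drink_mid [([332.0, 171.2], 0.79), ([273.9, 136.3], 0.32)]
top reagent_mid [([203.5, 131.0], 0.67), ([331.6, 168.6], 0.56)]
top slidebox_mid [([268.4, 219.9], 0.55)]
```

View pics/a.png

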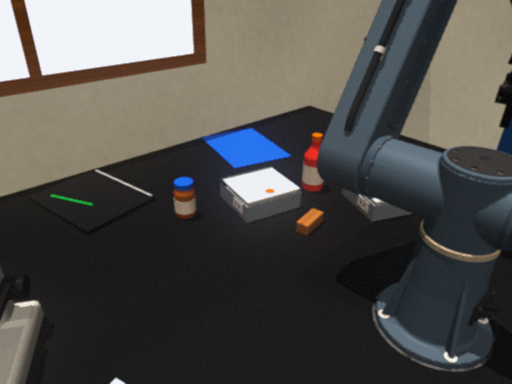

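View pics/b.png

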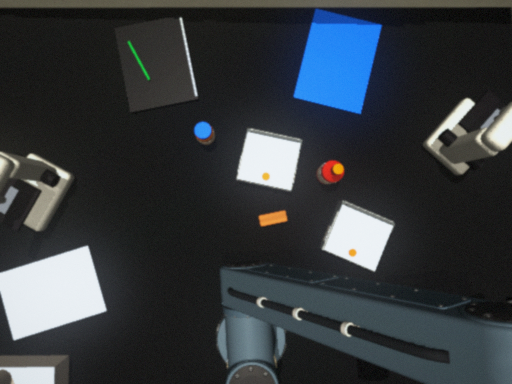

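The side view shows a box with its dot at (270,190) and a second box partly hidden at (380,203). The top view shows covers at (268,160), dot (266,176), and at (357,235), dot (352,252). White sheets and orange items (cap, slide box) are the other possible confusions. The left box, top (268,160), fits the description. Next I measure it.

```bash
cat > h.py <<'E'
import numpy as np,cv2
def load(c):
    d=dict(np.load(c+'.npz'));R=cv2.Rodrigues(d['rvec'])[0];d['R']=R;d['P']=d['mtx']@np.c_[R,d['tvec'].reshape(3,1)];return d
def onplane(d,uv,z):
    r=d['R'].T@np.linalg.inv(d['mtx'])@np.array([*uv,1.]);c=-d['R'].T@d['tvec'].ravel()
    return c+r*(z-c[2])/r[2]
def tri(a,ua,b,ub):
    X=cv2.triangulatePoints(a['P'],b['P'],np.array(ua,float).reshape(2,1),np.array(ub,float).reshape(2,1)).ravel();return X[:3]/X[3]
def orange(im,x0,y0,x1,y1):
    h=cv2.cvtColor(im,cv2.COLOR_BGR2HSV)[y0:y1,x0:x1]
    m=(cv2.inRange(h,(5,120,120),(22,255,255))>0);v,u=np.nonzero(m);return u.mean()+x0,v.mean()+y0,m.sum()
E
python3 - <<'E'
from h import *
s,t=load('side'),load('top')
a=orange(s['image'],258,182,282,197);b=orange(t['image'],255,168,280,186)
print(a,b,'dot',tri(s,a[:2],t,b[:2]),onplane(t,b[:2],.06))
print('other',onplane(t,(352,252),.06))
g=cv2.cvtColor(t['image'],cv2.COLOR_BGR2GRAY);m=np.zeros_like(g);m[120:200,225:310]=(g[120:200,225:310]>150)
cs=max(cv2.findContours(m,0,2)[0],key=cv2.contourArea)
P=np.array([onplane(t,p,.06)[:2] for p in cs[:,0]],np.float32)
r=cv2.minAreaRect(P);print('cover',r,cv2.boxPoints(r))
for n,p,z in(('drink',(331,172),.085),('reag',(204,132),.1),('slide',(273,218),.03)):print(n,onplane(t,p,z))
for n,u,v in(('hinge',(248,173.2),(273.5,137.1)),('drink',(315.4,159.6),(332,171.2)),('reag',(180.8,197.1),(203.5,131))):print(n,tri(s,u,t,v))
im=t['image'][110:240,180:370];cv2.imwrite('pics/c.png',cv2.resize(im,None,fx=4,fy=4,interpolation=2))
E
```

```text
(np.float64(269.5652173913044), np.float64(190.43478260869566), np.int64(23)) (np.float64(265.5), np.float64(175.83333333333334), np.int64(36)) dot [ 0.49393517 -0.04501397  0.06117791] [ 0.49348506 -0.04558481  0.06      ]
other [ 0.26585575 -0.30162728  0.06      ]
cover ((0.5394225716590881, -0.054902583360672), (0.1709270030260086, 0.15006466209888458), 77.38159942626953) [[ 0.44753245 -0.12191054]
 [ 0.59397256 -0.15469316]
 [ 0.6313127   0.01210538]
 [ 0.48487258  0.04488799]]
drink [ 0.50229102 -0.23717557  0.085     ]
reag [0.61866928 0.13479962 0.1       ]
slide [ 0.36646631 -0.0692544   0.03      ]
hinge [ 0.61085755 -0.07032061  0.05928288]
drink [ 0.50366209 -0.23930712  0.09060545]
reag [0.6334845  0.14429229 0.04934366]
```

View pics/c.png

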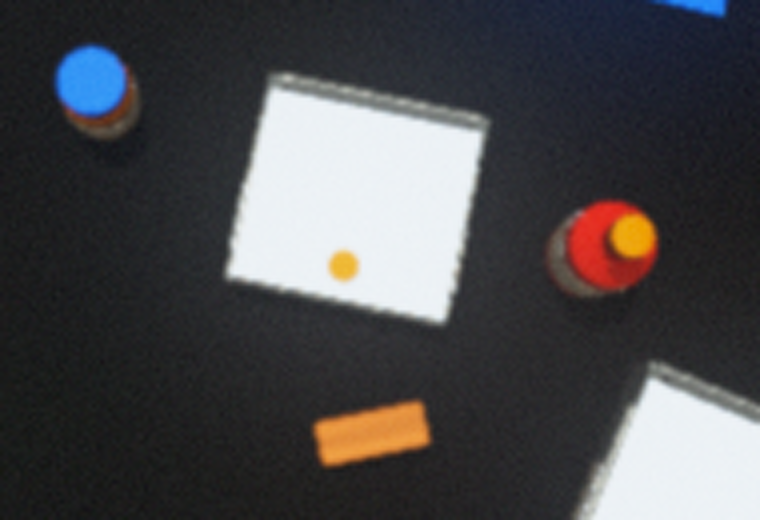

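The crop confirms the choice: left box, dot at top (265.5,175.8), hinge strip at the back. Two-view dot height is 61 mm against 60 expected, and the cover angle is -12.6°. I derive the reset at about (0.537,-0.022). Next I approach with the jaws shut, aligned to the box.

{"fn": "arm_command", "kwargs": {"translation": [[-1,0,-1],[-1,0,-1],[-1,0,-1],[-1,0,-1],[-1,0,-1]], "rotation": [[0,0.44,0],[0,0.44,0],[0,0.44,0],[0,0.44,0],[0,0.44,0]], "grip": [1,1,1,1,1]}}

```text
time_s: 1.2
position: [0.2077, -0.5112, 0.2451]
tcp_rot: [[-0.977, -0.0, -0.215], [0.215, -0.002, -0.977], [-0.0, -1.0, 0.002]]
force: [0.5, -0.9, 0.6]
opening: 0.631
```

{"fn": "arm_command", "kwargs": {"translation": [[-0.4,0,-1],[-0.4,0,-1]], "rotation": [[0,0,0],[0,0,0]], "grip": [1,1]}}

```text
time_s: 1.4
position: [0.2562, -0.4399, 0.2444]
tcp_rot: [[-0.976, 0.0, -0.219], [0.219, -0.0, -0.976], [-0.001, -1.0, 0.0]]
force: [0.2, 0.6, 0.4]
opening: 0.45
```

{"fn": "arm_command", "kwargs": {"translation": [[-0.4,0,-1],[-0.4,0,-1]], "rotation": [[0,0,0],[0,0,0]], "grip": [1,1]}}

```text
time_s: 1.6
position: [0.3056, -0.3678, 0.2446]
tcp_rot: [[-0.976, 0.0, -0.217], [0.217, -0.0, -0.976], [-0.0, -1.0, 0.0]]
force: [-0.9, -0.1, 0.0]
opening: 0.263
```

{"fn": "arm_command", "kwargs": {"translation": [[-0.4,0,-1],[-0.4,0,-1]], "rotation": [[0,0,0],[0,0,0]], "grip": [1,1]}}

```text
time_s: 1.8
position: [0.3548, -0.2968, 0.2447]
tcp_rot: [[-0.976, 0.001, -0.217], [0.217, -0.001, -0.976], [-0.001, -1.0, 0.001]]
force: [-0.8, -0.9, -0.5]
opening: 0.08
```

{"fn": "arm_command", "kwargs": {"translation": [[-0.4,0,-1],[-0.4,0,-1],[-0.4,0,-1]], "rotation": [[0,0,0],[0,0,0],[0,0,0]], "grip": [1,1,1]}}

```text
time_s: 2.1
position: [0.4044, -0.2242, 0.2447]
tcp_rot: [[-0.977, 0.001, -0.212], [0.212, 0.0, -0.977], [-0.001, -1.0, -0.0]]
force: [-1.0, -1.3, -0.7]
opening: 0.005
```

{"fn": "arm_command", "kwargs": {"translation": [[-0.25,0,-1],[-0.25,0,-1]], "rotation": [[0,0,0],[0,0,0]], "grip": [1,1]}}

```text
time_s: 2.3
position: [0.4406, -0.1534, 0.2447]
tcp_rot: [[-0.976, 0.001, -0.219], [0.219, -0.001, -0.976], [-0.001, -1.0, 0.001]]
force: [0.5, 0.4, -1.1]
opening: 0.005
```

{"fn": "arm_command", "kwargs": {"translation": [[-0.25,0,-1],[-0.25,0,-1]], "rotation": [[0,0,0],[0,0,0]], "grip": [1,1]}}

```text
time_s: 2.5
position: [0.4782, -0.0787, 0.2448]
tcp_rot: [[-0.976, 0.002, -0.218], [0.218, -0.001, -0.976], [-0.002, -1.0, 0.0]]
force: [-0.2, -0.0, -0.3]
opening: 0.007
```

{"fn": "arm_command", "kwargs": {"translation": [[-0.1,0,-0.43],[-0.1,0,-0.43],[-0.1,0,-0.43],[-0.1,0,-0.43]], "rotation": [[0,0,0],[0,0,0],[0,0,0],[0,0,0]], "grip": [1,1,1,1]}}

```text
time_s: 2.9
position: [0.4918, -0.0485, 0.2445]
tcp_rot: [[-0.976, -0.0, -0.219], [0.219, -0.001, -0.976], [-0.0, -1.0, 0.001]]
force: [-0.4, 0.7, 0.5]
opening: 0.002
```

```bash
cat > w.py <<'E'
from rig import bot,eyes,models
from h import *
def wristpt(uv,z,d,s):
    R=np.array(s['tcp_rot']);H=d['hand_eye'];r=R@H[:3,:3]@np.linalg.inv(d['mtx'])@np.array([*uv,1.]);c=R@H[:3,3]+s['position']
    return c+r*(z-c[2])/r[2]
def shot(name):
    s=bot.read_state();d=eyes.capture('wrist');cv2.imwrite(name,d['image']);return s,d
E
python3 - <<'E'
from w import *
s,d=shot('pics/w1.png');print(s['time_s'],s['position'],s['force'])
for t,z in(('cover_press',.06),('cover_hinge',.057),('powerbox',0)):
    for r in models.spot_point('wrist',t): 
        p=np.array(r['point'])*[512,384];print(t,p,r['conf'],wristpt(p,z,d,s))
a=orange(d['image'],0,0,512,384);print(a,wristpt(a[:2],.06,d,s))
E
```

```text
2.9 [ 0.49179972 -0.04846969  0.24445579] [-0.41272024  0.69358179  0.52829837]
cover_press [247.0912 169.3824] 0.85 [ 0.49462175 -0.04474846  0.06      ]
cover_hinge [242.688   30.4896] 0.79 [ 0.62018315 -0.06941626  0.057     ]
powerbox [246.1184 111.5136] 0.74 [ 0.54634134 -0.05495086  0.        ]
powerbox [493.1072 249.2928] 0.66 [ 0.30798439 -0.32561045  0.        ]
powerbox [454.0928 119.616 ] 0.46 [ 0.48523517 -0.28420522  0.        ]
powerbox [25.088 74.304] 0.19 [0.63860359 0.17242539 0.        ]
(np.float64(229.66472642607684), np.float64(203.66239813736902), np.int64(859)) [ 0.46299962 -0.01895817  0.06      ]
```

View pics/w1.png

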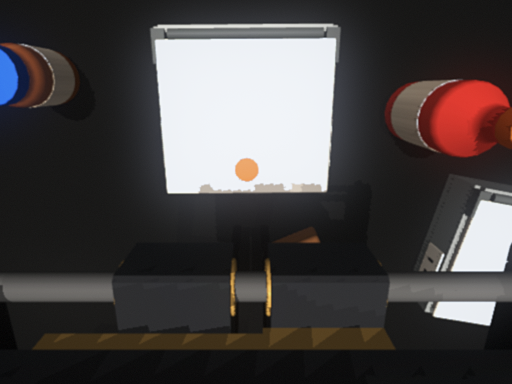

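The wrist view shows the dot at (247,169), giving (0.4946,-0.0447), 1 mm from the first measure. The box is aligned with the tool and the bottles are clear. Going down.

{"fn": "arm_command", "kwargs": {"translation": [[-0.03,1,-0.05],[-0.03,1,-0.05]], "rotation": [[0,0,0],[0,0,0]], "grip": [1,1]}}

```text
time_s: 3.3
position: [0.4946, -0.0439, 0.1635]
tcp_rot: [[-0.976, 0.0, -0.219], [0.219, -0.0, -0.976], [-0.0, -1.0, 0.0]]
force: [0.1, 0.0, -0.5]
opening: 0.006
```

{"fn": "arm_command", "kwargs": {"translation": [[0,0.5,0],[0,0.88,0],[0,0.88,0],[0,0.88,0]], "rotation": [[0,0,0],[0,0,0],[0,0,0],[0,0,0]], "grip": [1,1,1,1]}}

```text
time_s: 3.7
position: [0.4949, -0.0437, 0.0942]
tcp_rot: [[-0.976, -0.001, -0.219], [0.219, 0.0, -0.976], [0.001, -1.0, -0.0]]
force: [0.7, -0.6, 0.0]
opening: 0.007
```

{"fn": "arm_command", "kwargs": {"translation": [[0,0.1,0],[0,0.15,0],[0,0.19,0],[0,0.22,0],[0,0.22,0]], "rotation": [[0,0,0],[0,0,0],[0,0,0],[0,0,0],[0,0,0]], "grip": [1,1,1,1,1]}}

```text
time_s: 4.2
position: [0.4959, -0.0436, 0.0773]
tcp_rot: [[-0.976, 0.003, -0.218], [0.218, -0.001, -0.976], [-0.003, -1.0, 0.0]]
force: [-0.5, -1.4, 5.0]
opening: 0.005
```

{"fn": "arm_command", "kwargs": {"translation": [[0,0.015,0],[0,0.03,0],[0,0.03,0]], "rotation": [[0,0,0],[0,0,0],[0,0,0]], "grip": [1,1,1]}}

```text
time_s: 4.5
position: [0.4959, -0.0436, 0.0763]
tcp_rot: [[-0.976, 0.003, -0.218], [0.218, -0.001, -0.976], [-0.003, -1.0, 0.001]]
force: [-3.3, -1.3, 16.8]
opening: 0.006
```

Hard stop reached (16.8 N at 6 mm). Retracting up and back.

{"fn": "arm_command", "kwargs": {"translation": [[0.1,-0.5,0],[0.8,-1,0],[0.8,-1,0]], "rotation": [[0,0,0],[0,0,0],[0,0,0]], "grip": [1,1,1]}}

```text
time_s: 4.8
position: [0.4292, -0.028, 0.1556]
tcp_rot: [[-0.976, -0.002, -0.218], [0.218, 0.001, -0.976], [0.002, -1.0, -0.0]]
force: [0.0, 1.0, -0.1]
opening: 0.003
```

{"fn": "arm_command", "kwargs": {"translation": [[0,-1,0],[0,-1,0],[0,-1,0],[0,-1,0],[0,-1,0]], "rotation": [[0,0,0],[0,0,0],[0,0,0],[0,0,0],[0,0,0]], "grip": [1,1,1,1,1]}}

```text
time_s: 5.3
position: [0.4314, -0.0288, 0.2331]
tcp_rot: [[-0.976, -0.003, -0.218], [0.218, 0.001, -0.976], [0.003, -1.0, -0.0]]
force: [-0.1, -0.0, 0.2]
opening: 0.006
```

{"fn": "arm_command", "kwargs": {"translation": [[0,0,0],[0,0,0],[0,0,0],[0,0,0],[0,0,0]], "rotation": [[0,0,0],[0,0,0],[0,0,0],[0,0,0],[0,0,0]], "grip": [1,1,1,1,1]}}

```text
time_s: 5.8
position: [0.4324, -0.0292, 0.234]
tcp_rot: [[-0.976, -0.0, -0.218], [0.218, 0.0, -0.976], [0.0, -1.0, -0.0]]
force: [0.3, -0.6, -0.8]
opening: 0.007
```

{"fn": "arm_command", "kwargs": {"translation": [[0,0,0],[0,0,0],[0,0,0],[0,0,0],[0,0,0]], "rotation": [[0,0,0],[0,0,0],[0,0,0],[0,0,0],[0,0,0]], "grip": [1,1,1,1,1]}}

```text
time_s: 6.3
position: [0.4325, -0.0292, 0.2342]
tcp_rot: [[-0.976, 0.0, -0.218], [0.218, -0.0, -0.976], [-0.0, -1.0, 0.0]]
force: [0.5, -0.2, -0.5]
opening: 0.007
```

```bash
python3 - <<'E'
from w import *
s,d=shot('pics/w2.png');print(s['time_s'],s['position'],s['force'])
for t in('reset_top','test_top'):
    for r in models.spot_point('wrist',t): 
        p=np.array(r['point'])*[512,384];print(t,p,r['conf'],wristpt(p,.047,d,s))
E
```

```text
6.3 [ 0.4324625  -0.029212    0.23418985] [ 0.54709227 -0.19341859 -0.48905418]
reset_top [217.6     64.7808] 0.85 [ 0.53771881 -0.02064797  0.047     ]
test_top [286.5152  66.2016] 0.69 [ 0.5224985 -0.0826921  0.047    ]
```

View pics/w2.png

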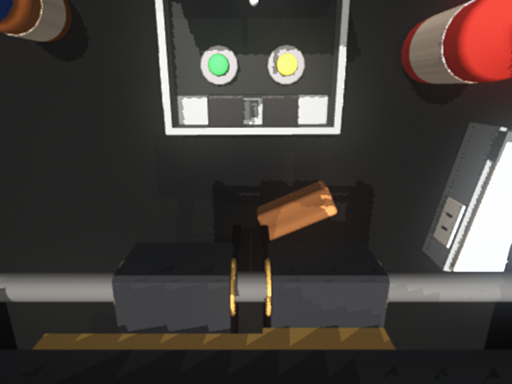

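Cover is open; green at (218,64) gives (0.5377,-0.0206), within 1 mm of the derived value, and yellow at (287,65) is 64 mm away. I check where the camera sits relative to the open cover.

```bash
python3 - <<'E'
from w import *
d=eyes.capture('wrist');print(d['hand_eye'].round(3))
d=eyes.capture('side');cv2.imwrite('pics/s2.png',cv2.resize(d['image'][90:300,130:430],None,fx=2.6,fy=2.6,interpolation=2))
E
```

```text
[[ 0.001  0.956  0.292 -0.081]
 [-0.    -0.292  0.956 -0.141]
 [ 1.    -0.001 -0.    -0.001]
 [ 0.     0.     0.     1.   ]]
```

View pics/s2.png

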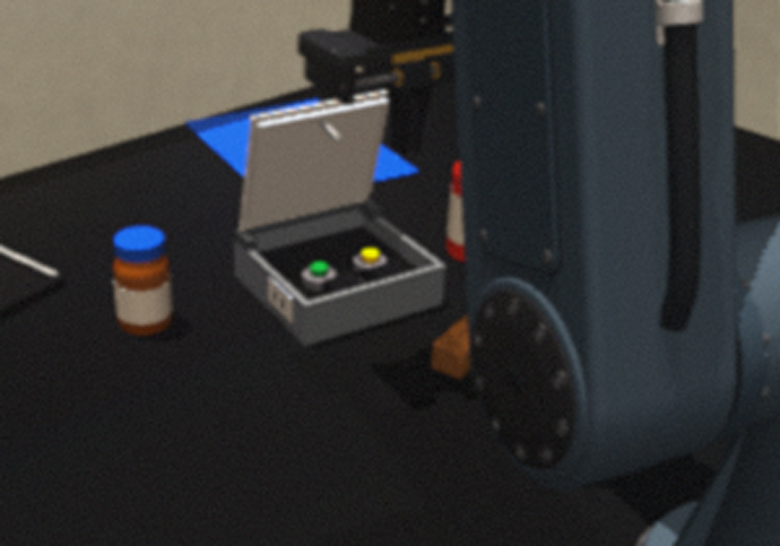

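The side view shows the cover standing open and the other things undisturbed. The wrist camera sits 81 mm to the hinge side and would hit the open cover while pressing the reset. I flip the tool 180° about vertical.

{"fn": "arm_command", "kwargs": {"translation": [[0,0,0],[0,0,0],[0,0,0],[0,0,0],[0,0,0]], "rotation": [[0,-0.7,0],[0,-0.7,0],[0,-0.7,0],[0,-0.7,0],[0,-0.7,0]], "grip": [1,1,1,1,1]}}

```text
time_s: 7.05
position: [0.4325, -0.0292, 0.2342]
tcp_rot: [[-0.868, 0.0, 0.496], [-0.496, -0.0, -0.868], [-0.0, -1.0, 0.0]]
force: [-0.7, -0.1, 0.7]
opening: 0.011
```

{"fn": "arm_command", "kwargs": {"translation": [[0,0,0],[0,0,0],[0,0,0],[0,0,0],[0,0,0]], "rotation": [[0,-0.7,0],[0,-0.7,0],[0,-0.7,0],[0,-0.7,0],[0,-0.7,0]], "grip": [1,1,1,1,1]}}

```text
time_s: 7.55
position: [0.4325, -0.0292, 0.2342]
tcp_rot: [[-0.314, 0.0, 0.95], [-0.95, 0.0, -0.314], [-0.0, -1.0, 0.0]]
force: [-0.0, 0.4, 0.1]
opening: 0.005
```

{"fn": "arm_command", "kwargs": {"translation": [[0,0,0],[0,0,0],[0,0,0],[0,0,0],[0,0,0]], "rotation": [[0,-0.7,0],[0,-0.7,0],[0,-0.7,0],[0,-0.7,0],[0,-0.7,0]], "grip": [1,1,1,1,1]}}

```text
time_s: 8.05
position: [0.4324, -0.0292, 0.2342]
tcp_rot: [[0.402, 0.0, 0.915], [-0.915, 0.0, 0.402], [0.0, -1.0, 0.0]]
force: [-0.3, 0.5, 0.1]
opening: 0.005
```

{"fn": "arm_command", "kwargs": {"translation": [[0,0,0],[0,0,0],[0,0,0],[0,0,0],[0,0,0]], "rotation": [[0,-0.7,0],[0,-0.7,0],[0,-0.7,0],[0,-0.7,0],[0,-0.7,0]], "grip": [1,1,1,1,1]}}

```text
time_s: 8.55
position: [0.4325, -0.0292, 0.2341]
tcp_rot: [[0.912, -0.0, 0.411], [-0.411, 0.0, 0.912], [-0.0, -1.0, 0.0]]
force: [-0.0, 0.1, -0.6]
opening: 0.003
```

{"fn": "arm_command", "kwargs": {"translation": [[0,0,0],[0,0,0],[0,0,0],[0,0,0]], "rotation": [[0,-0.2,0],[0,-0.2,0],[0,-0.2,0],[0,-0.2,0]], "grip": [1,1,1,1]}}

```text
time_s: 8.95
position: [0.4325, -0.0292, 0.2342]
tcp_rot: [[0.976, 0.0, 0.22], [-0.22, 0.0, 0.976], [0.0, -1.0, 0.0]]
force: [-0.1, -0.3, 0.1]
opening: 0.006
```

{"fn": "arm_command", "kwargs": {"translation": [[0.63,0,0.195],[0.63,0,0.195]], "rotation": [[0,0,0],[0,0,0]], "grip": [1,1]}}

```text
time_s: 9.15
position: [0.4906, -0.0259, 0.2347]
tcp_rot: [[0.976, 0.008, 0.219], [-0.219, -0.002, 0.976], [0.008, -1.0, 0.0]]
force: [0.6, 0.3, 1.0]
opening: 0.007
```

{"fn": "arm_command", "kwargs": {"translation": [[0.63,0,0.195],[0.63,0,0.195],[0.63,0,0.195],[0.63,0,0.195]], "rotation": [[0,0,0],[0,0,0],[0,0,0],[0,0,0]], "grip": [1,1,1,1]}}

```text
time_s: 9.55
position: [0.5365, -0.0206, 0.2338]
tcp_rot: [[0.976, -0.002, 0.218], [-0.218, 0.0, 0.976], [-0.002, -1.0, -0.0]]
force: [-0.3, -0.1, 0.9]
opening: 0.007
```

{"fn": "arm_command", "kwargs": {"translation": [[0,0.5,0],[0,1,0],[0,1,0]], "rotation": [[0,0,0],[0,0,0],[0,0,0]], "grip": [1,1,1]}}

```text
time_s: 9.85
position: [0.5326, -0.0199, 0.1502]
tcp_rot: [[0.976, -0.012, 0.219], [-0.219, 0.003, 0.976], [-0.012, -1.0, 0.0]]
force: [-0.9, -0.1, 0.1]
opening: 0.002
```

{"fn": "arm_command", "kwargs": {"translation": [[0,0.4,0],[0,0.7,0],[0,0.9,0],[0,0.9,0]], "rotation": [[0,0,0],[0,0,0],[0,0,0],[0,0,0]], "grip": [1,1,1,1]}}

```text
time_s: 10.25
position: [0.5356, -0.0203, 0.0835]
tcp_rot: [[0.976, -0.003, 0.218], [-0.218, 0.001, 0.976], [-0.003, -1.0, -0.0]]
force: [-0.2, -0.1, 3.1]
opening: 0.005
```

{"fn": "arm_command", "kwargs": {"translation": [[0.02,0.05,0],[0.02,0.05,0]], "rotation": [[0,0,0],[0,0,0]], "grip": [1,1]}}

```text
time_s: 10.45
position: [0.537, -0.0205, 0.081]
tcp_rot: [[0.975, -0.003, 0.221], [-0.221, 0.001, 0.975], [-0.004, -1.0, 0.001]]
force: [-7.7, 0.7, 9.9]
opening: 0.007
```

Unexpected contact (-7.7 N back, 9.9 N up) with the tip still at 59 mm: some part of the wrist is on the upright cover's edge. I lift off and tilt the tool's top 25° toward the robot for clearance.

{"fn": "arm_command", "kwargs": {"translation": [[0,-0.5,0],[0,-1,0],[0,-1,0]], "rotation": [[0,0,0],[0,0,0],[0,0,0]], "grip": [1,1,1]}}

```text
time_s: 10.75
position: [0.5429, -0.0219, 0.165]
tcp_rot: [[0.976, 0.013, 0.218], [-0.218, -0.003, 0.976], [0.013, -1.0, -0.0]]
force: [0.8, -0.2, 0.4]
opening: 0.002
```

{"fn": "arm_command", "kwargs": {"translation": [[0,0,0],[0,0,0],[0,0,0],[0,0,0],[0,0,0]], "rotation": [[0,0,-0.14],[0,0,-0.28],[0,0,-0.417],[0,0,-0.417],[0,0,-0.417]], "grip": [1,1,1,1,1]}}

```text
time_s: 11.25
position: [0.5387, -0.021, 0.1587]
tcp_rot: [[0.885, 0.411, 0.218], [-0.198, -0.092, 0.976], [0.421, -0.907, 0.0]]
force: [1.3, 0.5, 0.3]
opening: 0.01
```

```bash
python3 - <<'E'
from w import *
s=bot.read_state();d=eyes.capture('side');cv2.imwrite('pics/s3.png',cv2.resize(d['image'][60:270,130:430],None,fx=2.6,fy=2.6,interpolation=2))
print(s['time_s'],s['position'],np.round(s['tcp_rot'],3),s['force'],s['joint_positions'])
E
```

```text
11.25 [ 0.53869626 -0.021046    0.15869671] [[ 0.885  0.411  0.218]
 [-0.198 -0.092  0.976]
 [ 0.421 -0.907  0.   ]] [1.26441449 0.53030208 0.29405617] [-14.56867919  26.90839352 116.59990436   4.15296086  11.61928817
 -95.83615005]
```

View pics/s3.png

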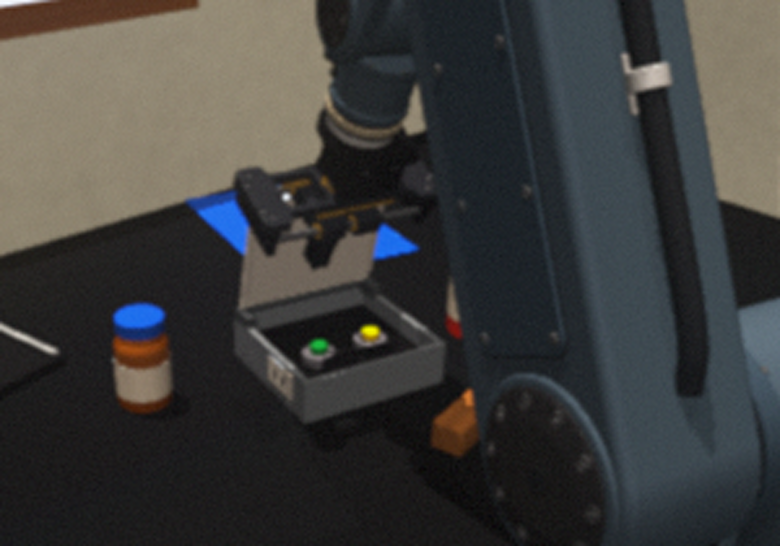

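The side view shows the cover upright and the tilted tool clear of it. But joint 5 is at 11.6°, near its limit of 0, so I reduce the tilt to 16° and go down.

{"fn": "arm_command", "kwargs": {"translation": [[0,0,0],[0,0,0],[0,0,0]], "rotation": [[0,0,0.14],[0,0,0.14],[0,0,0.14]], "grip": [1,1,1]}}

```text
time_s: 11.6
position: [0.5423, -0.022, 0.1593]
tcp_rot: [[0.933, 0.285, 0.218], [-0.209, -0.064, 0.976], [0.292, -0.957, -0.0]]
force: [-0.6, 0.3, -0.8]
opening: 0.002
```

{"fn": "arm_command", "kwargs": {"translation": [[-0.1,0.3,0],[-0.2,0.6,0],[-0.31,0.98,0],[-0.31,0.98,0],[-0.31,0.98,0]], "rotation": [[0,0,0],[0,0,0],[0,0,0],[0,0,0],[0,0,0]], "grip": [1,1,1,1,1]}}

```text
time_s: 12.1
position: [0.5374, -0.0207, 0.0756]
tcp_rot: [[0.936, 0.278, 0.218], [-0.209, -0.062, 0.976], [0.285, -0.959, 0.0]]
force: [0.4, -0.6, 0.3]
opening: 0.003
```

```bash
python3 - <<'E'
from w import *
s=bot.read_state();print(s['time_s'],s['position'],np.round(s['tcp_rot'],3),s['force'],s['joint_positions'])
R=np.array(s['tcp_rot']);print('corner',s['position']+R@[-.0095,.022,0])
E
```

```text
12.1 [ 0.53736399 -0.02068967  0.07557044] [[ 0.936  0.278  0.218]
 [-0.209 -0.062  0.976]
 [ 0.285 -0.959  0.   ]] [ 0.40513788 -0.57824011  0.29305844] [-14.39396545  36.85359548 113.83073583   2.32163871  12.78959216
 -93.98035079]
corner [ 0.53459064 -0.02006796  0.05177608]
```

{"fn": "arm_command", "kwargs": {"translation": [[-0.02,0.06,0],[-0.03,0.09,0],[-0.035,0.12,0],[-0.035,0.12,0]], "rotation": [[0,0,0],[0,0,0],[0,0,0],[0,0,0]], "grip": [1,1,1,1]}}

```text
time_s: 12.5
position: [0.5387, -0.021, 0.0668]
tcp_rot: [[0.934, 0.281, 0.218], [-0.209, -0.063, 0.976], [0.288, -0.958, -0.0]]
force: [0.2, 0.6, 3.9]
opening: 0.005
```

{"fn": "arm_command", "kwargs": {"translation": [[-0.007,0.02,0],[-0.01,0.035,0],[-0.01,0.035,0]], "rotation": [[0,0,0],[0,0,0],[0,0,0]], "grip": [1,1,1]}}

```text
time_s: 12.8
position: [0.5388, -0.021, 0.0653]
tcp_rot: [[0.934, 0.283, 0.218], [-0.208, -0.063, 0.976], [0.29, -0.957, -0.0]]
force: [-4.3, -0.4, 20.5]
opening: 0.004
```

Reset fully down: 20 N at the stop, corner at about 41.5 mm against 42 expected. Now I lift straight up, level the tool, and move over behind the cover.

{"fn": "arm_command", "kwargs": {"translation": [[0.29,-0.957,0],[0.29,-0.957,0],[0.29,-0.957,0]], "rotation": [[0,0,0],[0,0,0],[0,0,0]], "grip": [1,1,1]}}

```text
time_s: 13.1
position: [0.5407, -0.0214, 0.1466]
tcp_rot: [[0.933, 0.286, 0.218], [-0.208, -0.064, 0.976], [0.294, -0.956, -0.0]]
force: [0.3, -0.2, -0.1]
opening: 0.007
```

{"fn": "arm_command", "kwargs": {"translation": [[0.29,-0.957,0],[0.29,-0.957,0],[0.29,-0.957,0]], "rotation": [[0,0,0],[0,0,0],[0,0,0]], "grip": [1,1,1]}}

```text
time_s: 13.4
position: [0.5409, -0.0215, 0.2263]
tcp_rot: [[0.933, 0.286, 0.218], [-0.208, -0.064, 0.976], [0.293, -0.956, -0.0]]
force: [0.6, 1.6, -0.7]
opening: 0.008
```

{"fn": "arm_command", "kwargs": {"translation": [[0.12,-0.4,-0.4],[0.12,-0.4,-0.4],[0.12,-0.4,-0.4]], "rotation": [[0,0,0.14],[0,0,0.277],[0,0,0.277]], "grip": [1,1,1]}}

```text
time_s: 13.7
position: [0.5341, -0.0543, 0.2571]
tcp_rot: [[0.976, 0.001, 0.22], [-0.22, -0.001, 0.976], [0.001, -1.0, -0.001]]
force: [0.8, 0.0, 0.2]
opening: 0.005
```

```bash
cat > g.py <<'E'
from w import *
u=np.array([.976,-.218,0]);v=np.array([.218,.976,0]);H=np.array([.6166,-.072,.057])
def st():
    s=bot.read_state();p=s['position']-H;print('t',s['time_s'],'a,v,z',round(p@u,4),round(p@v,4),round(s['position'][2],4),'F',np.round(s['force'],1),'J5',s['joint_positions'][4]);print(np.round(s['tcp_rot'],3));return s
E
python3 -c "
from g import *
st()"
```

```text
t 13.7 a,v,z -0.0843 -0.0007 0.2571 F [0.8 0.  0.2] J5 63.46156276504042
[[ 0.976  0.001  0.22 ]
 [-0.22  -0.001  0.976]
 [ 0.001 -1.    -0.001]]
```

{"fn": "arm_command", "kwargs": {"translation": [[0.62,0,0],[0.62,0,0],[0.62,0,0]], "rotation": [[0,0,0],[0,0,0],[0,0,0]], "grip": [1,1,1]}}

```text
time_s: 14.0
position: [0.5796, -0.063, 0.254]
tcp_rot: [[0.976, -0.004, 0.218], [-0.218, 0.001, 0.976], [-0.004, -1.0, 0.0]]
force: [-0.3, 0.9, -0.2]
opening: 0.006
```

{"fn": "arm_command", "kwargs": {"translation": [[0.62,0,0],[0.62,0,0],[0.62,0,0],[0.62,0,0]], "rotation": [[0,0,0],[0,0,0],[0,0,0],[0,0,0]], "grip": [1,1,1,1]}}

```text
time_s: 14.4
position: [0.6269, -0.0733, 0.2558]
tcp_rot: [[0.976, -0.003, 0.218], [-0.218, 0.001, 0.976], [-0.003, -1.0, 0.0]]
force: [-1.6, -1.2, 0.3]
opening: 0.005
```

{"fn": "arm_command", "kwargs": {"translation": [[0,0.3,0],[0,0.6,0],[0,0.6,0],[0,0.6,0]], "rotation": [[0,0,0],[0,0,0],[0,0,0],[0,0,0]], "grip": [1,1,1,1]}}

```text
time_s: 14.8
position: [0.6277, -0.0736, 0.2087]
tcp_rot: [[0.976, -0.001, 0.218], [-0.218, 0.0, 0.976], [-0.001, -1.0, 0.0]]
force: [-0.4, 0.5, 0.6]
opening: 0.002
```

```bash
python3 -c "
from g import *
s=st();d=eyes.capture('side');cv2.imwrite('pics/s4.png',cv2.resize(d['image'][60:270,130:430],None,fx=2.6,fy=2.6,interpolation=2))
a0=(s['position']-H)@u; z0=s['position'][2]
for th in [1.35,1.2,1.05,.9,.75,.6,.45,.3,.15,0,-.049]:
    r=.1345;c=-r*np.cos(th)+.003*np.sin(th);z=.057+r*np.sin(th)+.003*np.cos(th)
    print(th,'a',round(c+.0095,4),'z',round(z+.022,4))
"
```

```text
t 14.8 a,v,z 0.0111 0.0009 0.2087 F [-0.4  0.5  0.6] J5 63.96885332345302
[[ 0.976 -0.001  0.218]
 [-0.218  0.     0.976]
 [-0.001 -1.     0.   ]]
1.35 a -0.017 z 0.2109
1.2 a -0.0364 z 0.2054
1.05 a -0.0548 z 0.1972
0.9 a -0.0718 z 0.1862
0.75 a -0.0869 z 0.1729
0.6 a -0.0998 z 0.1574
0.45 a -0.1103 z 0.1402
0.3 a -0.1181 z 0.1216
0.15 a -0.123 z 0.1021
0 a -0.125 z 0.082
-0.049 a -0.125 z 0.0754
```

View pics/s4.png

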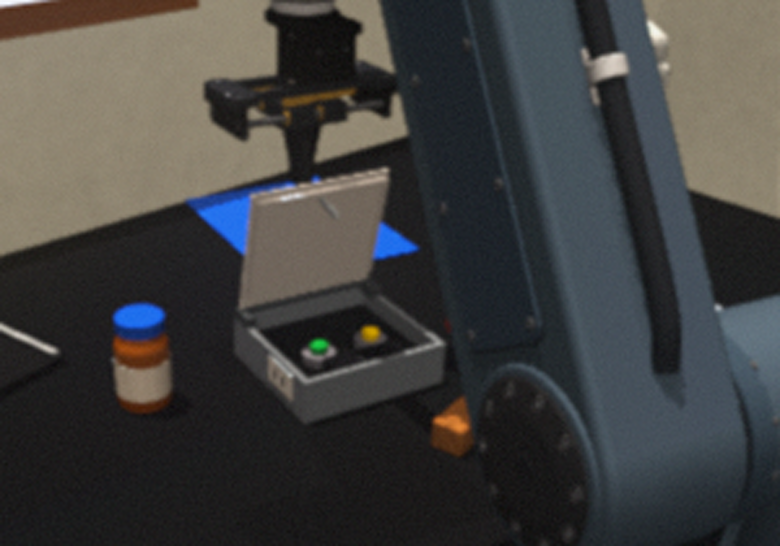

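The side view shows the tip behind the upright cover's top edge, the body well above it, and the green button back up. Pushing along the arc.

{"fn": "arm_command", "kwargs": {"translation": [[-0.2,0.02,0],[-0.4,0.02,0],[-0.59,0.05,0],[-0.82,0.15,0],[-0.82,0.15,0]], "rotation": [[0,0,0],[0,0,0],[0,0,0],[0,0,0],[0,0,0]], "grip": [1,1,1,1,1]}}

```text
time_s: 15.35
position: [0.5646, -0.0597, 0.1982]
tcp_rot: [[0.976, 0.004, 0.218], [-0.218, -0.001, 0.976], [0.004, -1.0, -0.001]]
force: [2.0, -0.7, 1.3]
opening: 0.005
```

```bash
python3 -c "
from g import *
st()"
```

```text
t 15.35 a,v,z -0.0535 0.0007 0.1982 F [ 2.  -0.7  1.3] J5 57.37840857864828
[[ 0.976  0.004  0.218]
 [-0.218 -0.001  0.976]
 [ 0.004 -1.    -0.001]]
```

{"fn": "arm_command", "kwargs": {"translation": [[-0.21,0.13,0],[-0.4,0.3,0],[-0.56,0.49,0],[-0.69,0.71,0],[-0.69,0.71,0]], "rotation": [[0,0,0],[0,0,0],[0,0,0],[0,0,0],[0,0,0]], "grip": [1,1,1,1,1]}}

```text
time_s: 15.85
position: [0.5105, -0.0477, 0.1399]
tcp_rot: [[0.976, -0.0, 0.218], [-0.218, -0.0, 0.976], [-0.0, -1.0, -0.0]]
force: [-0.7, -0.6, 3.4]
opening: 0.008
```

```bash
python3 -c "
from g import *
st()"
```

```text
t 15.85 a,v,z -0.1089 0.0006 0.1399 F [-0.7 -0.6  3.4] J5 45.51821353969231
[[ 0.976 -0.     0.218]
 [-0.218 -0.     0.976]
 [-0.    -1.    -0.   ]]
```

{"fn": "arm_command", "kwargs": {"translation": [[-0.1,0.23,0],[-0.16,0.45,0],[-0.18,0.6,0],[-0.185,0.7,0],[-0.185,0.7,0]], "rotation": [[0,0,0],[0,0,0],[0,0,0],[0,0,0],[0,0,0]], "grip": [1,1,1,1,1]}}

```text
time_s: 16.35
position: [0.4986, -0.0451, 0.0842]
tcp_rot: [[0.976, 0.004, 0.218], [-0.218, -0.001, 0.976], [0.004, -1.0, -0.0]]
force: [2.9, -1.9, 3.9]
opening: 0.005
```

{"fn": "arm_command", "kwargs": {"translation": [[0,0.04,0],[0,0.08,0],[0,0.11,0],[0,0.11,0]], "rotation": [[0,0,0],[0,0,0],[0,0,0],[0,0,0]], "grip": [1,1,1,1]}}

```text
time_s: 16.75
position: [0.4986, -0.0451, 0.0766]
tcp_rot: [[0.976, 0.005, 0.218], [-0.218, -0.002, 0.976], [0.006, -1.0, -0.001]]
force: [2.2, -0.7, 10.1]
opening: 0.002
```

```bash
python3 -c "
from g import *
st()"
```

```text
t 16.75 a,v,z -0.1211 0.0005 0.0766 F [ 2.2 -0.7 10.1] J5 35.162185769531725
[[ 0.976  0.005  0.218]
 [-0.218 -0.002  0.976]
 [ 0.006 -1.    -0.001]]
```

{"fn": "arm_command", "kwargs": {"translation": [[0,0.01,0],[0,0.02,0],[0,0.02,0]], "rotation": [[0,0,0],[0,0,0],[0,0,0]], "grip": [1,1,1]}}

```text
time_s: 17.05
position: [0.4986, -0.0451, 0.0763]
tcp_rot: [[0.976, 0.006, 0.218], [-0.218, -0.002, 0.976], [0.007, -1.0, -0.001]]
force: [0.1, -1.6, 22.7]
opening: 0.003
```

Hard stop again: 22.7 N at the same height as the first press (0.0763). Releasing slowly straight up, then checking.

{"fn": "arm_command", "kwargs": {"translation": [[0,-0.06,0],[0,-0.12,0],[0,-0.3,0],[0,-1,0],[0,-1,0]], "rotation": [[0,0,0],[0,0,0],[0,0,0],[0,0,0],[0,0,0]], "grip": [1,1,1,1,1]}}

```text
time_s: 17.55
position: [0.4971, -0.0443, 0.1564]
tcp_rot: [[0.976, 0.003, 0.218], [-0.218, -0.001, 0.976], [0.004, -1.0, -0.0]]
force: [0.4, -0.3, -0.2]
opening: 0.007
```

{"fn": "arm_command", "kwargs": {"translation": [[-0.3,-1,0],[-0.3,-1,0],[-0.3,-1,0],[-0.3,-1,0],[-0.3,-1,0]], "rotation": [[0,0,0],[0,0,0],[0,0,0],[0,0,0],[0,0,0]], "grip": [1,1,1,1,1]}}

```text
time_s: 18.05
position: [0.4716, -0.0386, 0.2318]
tcp_rot: [[0.976, -0.004, 0.218], [-0.218, 0.001, 0.976], [-0.004, -1.0, 0.0]]
force: [-0.6, 0.9, 0.2]
opening: 0.004
```

{"fn": "arm_command", "kwargs": {"translation": [[0,0,0],[0,0,0],[0,0,0],[0,0,0],[0,0,0]], "rotation": [[0,0,0],[0,0,0],[0,0,0],[0,0,0],[0,0,0]], "grip": [1,1,1,1,1]}}

```text
time_s: 18.55
position: [0.4727, -0.0391, 0.233]
tcp_rot: [[0.976, -0.0, 0.218], [-0.218, 0.0, 0.976], [-0.0, -1.0, 0.0]]
force: [0.2, -0.2, -0.6]
opening: 0.005
```

{"fn": "arm_command", "kwargs": {"translation": [[0,0,0],[0,0,0],[0,0,0],[0,0,0],[0,0,0]], "rotation": [[0,0,0],[0,0,0],[0,0,0],[0,0,0],[0,0,0]], "grip": [1,1,1,1,1]}}

```text
time_s: 19.05
position: [0.4727, -0.0391, 0.2333]
tcp_rot: [[0.976, 0.0, 0.218], [-0.218, -0.0, 0.976], [0.0, -1.0, -0.0]]
force: [-1.3, -0.0, 0.2]
opening: 0.002
```

```bash
python3 -c "
from g import *
st();d=eyes.capture('side');cv2.imwrite('pics/s5.png',cv2.resize(d['image'][60:270,130:430],None,fx=2.6,fy=2.6,interpolation=2))
print(orange(d['image'],258,182,282,197))
"
```

```text
t 19.05 a,v,z -0.1476 0.0008 0.2333 F [-1.3 -0.   0.2] J5 56.49998062495732
[[ 0.976  0.     0.218]
 [-0.218 -0.     0.976]
 [ 0.    -1.    -0.   ]]
(np.float64(269.5), np.float64(190.5), np.int64(24))
```

View pics/s5.png

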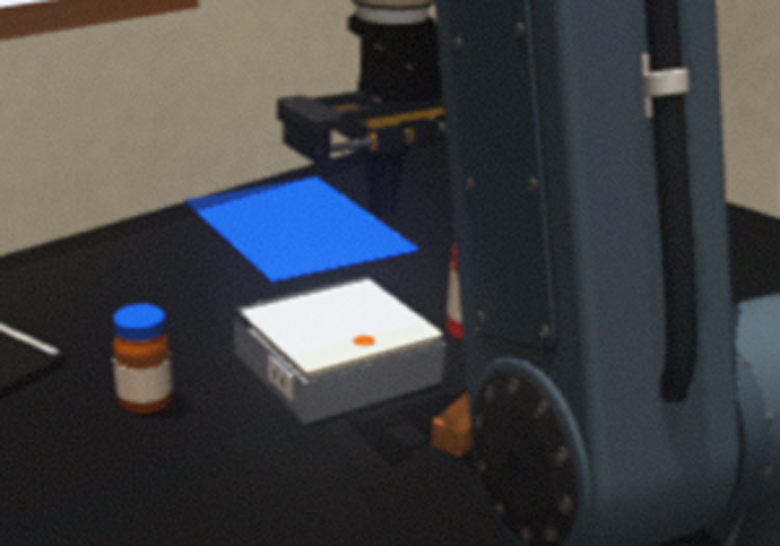

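The cover is shut and has stayed shut for about 1.5 s. The dot is back at its starting pixel (269.5,190.5), and the jar, bottle and slide box stand in place. Handing in.

```bash
python3 -c "
from rig import bot
print(bot.hand_in())"
```

```text
the job is handed in; nothing more can be done
None
```

I did the job on the left-most power box and handed it in at about 19 s of the 54 s allowed. No verdict was reported.

- **Opening:** I pressed the orange dot to its hard stop (16.8 N) and the cover popped open.
- **Reset:** I pressed the green button to its bottom stop (about 20 N at the expected depth) and it came back up. The yellow button was not approached.
- **Closing:** I pushed the cover round from behind and pressed it to the same stop (22.7 N, same height as the first press). It stayed shut for about 1.5 s, with the dot back within 0.1 pixel of where it started. In the last side picture the jar and slide box stand in place, and so does the part of the bottle that shows.

**Unplanned contact:** on my first try at the reset button, the gripper or wrist touched the edge of the upright cover. The last reading before I lifted off was about 12 N, below the 40 N limit. I tilted the tool 16° to clear it and saw no harm to the cover.

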